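Roll-test the pencil barrels

TASK

Slide the black roll cage forward by its handle so that the three silver pencil barrels roll along the flat plate and in under the two bars of the gauge. Straight ones roll right through into the gutter beyond and must not be picked up; the crooked one lifts and catches on the bars: when you feel it catch, do not force it, but draw the cage back until it is clear of the bars, take it out and lay it in the pewter tray. Then roll the rest through, and leave the other things on the counter where they are.

Things in the scene. Friction and masses are not known exactly. Their poses are not given: they have to be found in the camera images.
- gauge: Roll gauge, fixed to the counter, its place and turn differ each time. Origin on the counter; y is the rolling direction, z up. A dull steel plate 20 mm thick, 170 mm wide in x, its flat gripping face running from y = -230 to y = 100 mm. The barrels wait across it at y = -30, -90 and -150 mm, each within 6 mm, one in each pocket of the cage
- gutter (a point): Centre of the gutter's floor, just past the plate's far edge, 135 mm along the gauge's y and 4 mm above the counter. The gutter is 170 mm long in x and 70 mm wide in y (gauge y = 100 to 170 mm); its walls are 22 mm high, the plate itself is its near wall
- bridge: The gauge's two aluminium bars over the plate; origin and axes of the gauge. Each is 10 mm thick and runs along y from 20 to 95 mm, underside 20.5 mm above the plate, over x = 46 to 89 mm and x = -89 to -46 mm: 92 mm between them is open from above. Straight barrels pass beneath. The crooked one catches at or under the bars' first 40 mm, and the push on the cage then rises over 8 N
- cage (a joint): Travel of the black plastic cage along the gauge's y in m, 0 to 0.006 at the start, stop at 0.28; friction 1 N, stays where left. It lies round the barrels, tops 39 mm above the counter, with rails past their ends; short fingers from the rails (|x| over 60 mm, 8 mm thick) part the barrels, at gauge y = 0, -60, -120, -180 mm + travel. Open from above; 0.275 sends the last barrel off the plate
- cage_handle (a point): Top of the upright handle on the middle of the cage's rear bar: a block 24 mm in gauge x, 16 mm in y, its top 86 mm and its foot 37 mm above the counter, at gauge y = -205 mm + travel
- barrel_1: A bare polished silver pencil barrel, tube 18 mm in diameter, 140 mm long, 30 to 60 g. Origin at mid-length on its axis, 29 mm above the counter on the plate; its x runs along the tube. Starts across the plate, within 0.06 rad and 6 mm of square and centred. A straight one rolls freely
- barrel_2: Same size, looks, origin and start as barrel_1. One of the three barrels (not told which; it may wait in any place) is crooked: kinked at mid-length so that its ends stand about 4 mm off the line of its middle, hard to see. It lies still on its side; rolled, it hops and its ends lift in turn
- barrel_3: Same size, looks, origin and start as barrel_1. One of the three barrels (not told which; it may wait in any place) is crooked: kinked at mid-length so that its ends stand about 4 mm off the line of its middle, hard to see. It lies still on its side; rolled, it hops and its ends lift in turn
- tray: Pewter reject tray, fixed to the counter, open-topped: 190 mm along its x by 85 mm along its y, 28 mm high, walls and floor 4 to 5 mm. Origin under its centre, on the counter. Its place and turn differ each time
- grip: Bystander: red resin grip, upright, 19 mm across, 50 mm high, origin at its foot
- paperweight: Bystander: green glass paperweight, 72 mm across, 44 mm high, origin at its foot
- cup: Bystander: pewter cup, 72 mm across, 85 mm high, origin at its foot
- lead_jar: Bystander: small pale jar with a steel cap, 40 mm across, 55 mm high, origin at its foot
- lead_case: Bystander: grey lead case lying flat, 75 by 30 by 12 mm, origin under its centre
- spring_dish: Bystander: brass ring dish, 60 mm across, 12 mm high, origin under its centre
Things that resemble listed ones, but are neither listed nor needed, are in the scene too. Leave any green or orange look-alike of the barrel_2 alone.

How it is judged:
On the way:
1. the crooked barrel has been rolled up to the gauge and has caught on its bars (contact force between barrel_2 and bridge above 0.3 N), for 0.05 s.
At the end, for the whole second after the job is handed in: Both straight barrels lie at rest in the gutter of the gauge (mid-length between its walls, below their tops), and the crooked barrel lies at rest in the pewter tray (mid-length within its walls and less than 30 mm above the counter) (x of barrel_1 in the frame of gauge between -0.085 and 0.085 m and y of barrel_1 in the frame of gauge between 0.1 and 0.17 m and z of barrel_1 in the frame of gauge between 0 and 0.036 m and linear speed of each of barrel_1, barrel_3, barrel_2 below 0.03 m/s and x of barrel_3 in the frame of gauge between -0.085 and 0.085 m and y of barrel_3 in the frame of gauge between 0.1 and 0.17 m and z of barrel_3 in the frame of gauge between 0 and 0.036 m and x of barrel_2 in the frame of tray between -0.095 and 0.095 m and y of barrel_2 in the frame of tray between -0.0425 and 0.0425 m and z of barrel_2 in the frame of tray between 0 and 0.03 m); the robot touches nothing.
It fails at once if a straight barrel is picked up (its middle more than about 25 mm above where it rolls) (height (world z) of any of barrel_1, barrel_3 above 0.056 m).
It fails at once if the crooked barrel is forced against the bars (over 75 N) (contact force between barrel_2 and bridge above 75 N).
It fails at once if the crooked barrel goes through into the gutter (y of barrel_2 in the frame of gauge above 0.105 m).
It fails at once if a bystander is moved by more than 20 mm (distance of any of grip, paperweight, cup, lead_jar, lead_case, spring_dish from where it was at the start of the episode above 0.02 m).
It also fails if it takes over 58 s, if anything falls off the work surface, if the arm or the gripper's body presses on something with over 40 N, if the wrist force passes 120 N, or if a joint passes its speed limit or range.

ROBOT

A 7-joint arm with a two-finger parallel gripper is mounted at the origin on the work surface. World frame = base frame: x ahead of the robot, y to its left, z up, the work surface at z = 0. Lengths are in m, angles in rad, forces in N, time in s.
With the tool pointing down it reaches from about 0.4 to 0.875 m from the base axis. Payload 6.5 kg.
Tool frame: the origin (TCP) lies between the finger pads; the fingertips stand ctrl.tip_reach ahead of it and the grasp point (between the pads) lies 6 mm ahead of it (ctrl.tip_reach is the distance from the TCP to the fingertips, in m); z points along the fingers, y is the line along which they close (so a half turn about z gives the same grasp; the last joint's range is limited). The gripper opens to 85 mm and grips with 20 to 120 N. Pads are 22 mm wide; open, the fingers measure 114 mm over their backs; the gripper's body (76 mm by 85 mm) begins 54 mm behind the grasp point. The pads swing forward as they close: fully open they stand 13 mm farther back than shut.
Start: joints at [-1.21, 0.536, -0.004, 1.538, 0.003, 1.067, -0.071], TCP at [0.269, 0.592, 0.227] pointing down, gripper open.
Joint ranges: [-2.7, 2.7], [-0.37, 2.16], [-1.27, 1.26], [0.24, 2.4], [-1.31, 4.45], [0.19, 1.91], [-2.76, 2.76]. Speed limits (rad/s): [2.39, 2.39, 3.14, 3.14, 3.14, 3.14, 3.14].

INTERFACE

Orientations are given as a unit quaternion [x, y, z, w].
In Python, from plant import ctrl gives the robot as it stands.
- The arm moves only by the tool step_arm, never from a script. Its argument "moves" is text: rows parted by semicolons, each of 5 numbers parted by spaces: the gripper's target within -1 to 1 (shut at 1, half-way at 0, fully open at -1), then the shift along the tool's x, y, z in mm, then the turn about the tool's z in degrees. In form: gripper dx dy dz yaw; .... A call has 1 to 5 rows; each row shifts and turns the commanded pose from where the row before left it, along the tool's axes as they then stand; what a row does not reach is not made up. A row lasts 1/10 s, in which the tool goes at most 50 mm and 8.59 degrees, less where a joint would pass 70% of its speed; a pose out of reach is approached as far as the arm can. A call is refused whole if a number of a shift passes 50 or a number of a turn 8.59, either way. A call with a gripper value outside its range is refused whole. The fingers move at their own pace and stop on an object; the grip force is fixed at half the most. Time passes only in rows, so rows that do not move let the fingers close. It gives the time, the measured TCP pose, the force, the opening and the grip force at its end, in the units of the state.
- ctrl.state(): the state, without advancing time (a new reading comes with each control period).
- ctrl.camera(name): name is "scene" or "side" or "wrist"; returns the picture (400x640x3 uint8, red, green, blue); there is no depth.
- ctrl.camera_params(name): a dict with "mtx" (3x3 intrinsics, pixels), "rvec" (rotation vector, rad) and "tvec" (3), from world to camera coordinates, as OpenCV has them. Camera axes: x right, y down, z forward; pixel columns grow to the right and rows downward; lengths in m; the calibration is good to about 2 mm. The wrist camera is an equidistant fisheye: a pixel r from the principal point sees the ray r / f radians off the axis. A picture is of the moment at which its call begins: read the wrist's pose just before it. camera_params takes no time and is no camera call; for the wrist camera it gives the pose at the moment of the call.
- ctrl.finish_job(): hands the job in; it is judged then, once.
Trained networks look in the newest picture that a camera, given by its name, has taken for a name from the list of things; names that differ only in an ending like _2 or _b are one class to them, and where a whole thing is asked for, a point or a joint stands for the part that bears it (a point fixed in the world has none). Each returns a list of dicts, best first, with "conf" (0 to 1); they miss things now and then, are a little off and sometimes report something else, mostly with a low value. They report only what shows in the picture. A call takes as long as a camera call. They do not tell look-alikes from the thing itself.
- ctrl.find_in(label, camera): "box" ([left, top, right, bottom] in pixels, round what is visible of it).
- ctrl.landmark_of(label, camera): "uv" ([column, row] in pixels: a listed point, or the origin of a listed thing).
The state is a dict: "time": time; "q": joint angles; "qd": joint speeds; "tau": joint torques, N m; "position": TCP position; "tool_rot": TCP orientation; "ft_force": force on the tool from outside, world axes, zero at the start; "moment": the same for the moment, N m; "grip_width": finger opening in m; "finger_force": force on a finger pad.
Only numpy, scipy, OpenCV 4.12 (cv2) and the standard library are available. Lean on these libraries where they do the work, as an engineer would, in place of code of your own. Each camera call takes 0.05 s, during which the arm holds its last target. There are 200 camera calls.

## Working session

There is one attempt and no reset: what is moved stays moved. The work goes in short steps, Python scripts to look and compute and a tool call to move; the robot and the scene stay as the last step left them, time stands still between calls to the robot, and variables do not carry over. Pictures are saved under pics/ and viewed, at most 10 in all, crops included, and the job is handed in when it is done.

Besides the shell and the picture viewer there is one more tool, called after ">>>" by a JSON object that holds its "method" and its "body", one argument or row to a line. step_arm: Moves the arm, as the interface text tells. Its arguments: {"type":"object","properties":{"moves":{"type":"string"}},"required":["moves"]}

```bash
ls; mkdir -p pics
cat > h.py <<'E'
import numpy as np, cv2
from plant import ctrl
from scipy.spatial.transform import Rotation as R
def ray(cam,uv,P=None):
    P=P or ctrl.camera_params(cam);K=np.array(P['mtx'],float);Rm=cv2.Rodrigues(np.array(P['rvec'],float))[0];t=np.array(P['tvec'],float).ravel()
    x=(uv[0]-K[0,2])/K[0,0];y=(uv[1]-K[1,2])/K[1,1]
    if cam=='wrist':
        r=np.hypot(x,y);s=np.sin(r)/max(r,1e-9);d=np.array([x*s,y*s,np.cos(r)])
    else: d=np.array([x,y,1.])
    return -Rm.T@t,Rm.T@d
def onz(cam,uv,z,P=None):
    o,d=ray(cam,uv,P);return o+d*(z-o[2])/d[2]
def proj(cam,p,P=None):
    P=P or ctrl.camera_params(cam);K=np.array(P['mtx'],float);Rm=cv2.Rodrigues(np.array(P['rvec'],float))[0];c=Rm@np.array(p)+np.array(P['tvec'],float).ravel()
    if cam=='wrist':
        th=np.arctan2(np.hypot(c[0],c[1]),c[2]);n=np.hypot(c[0],c[1]);c=np.array([c[0]/n*th,c[1]/n*th,1])
    return (K@(c/c[2]))[:2]
def snap(cam,name):
    im=ctrl.camera(cam);cv2.imwrite('pics/'+name+'.png',im[:,:,::-1]);return im
E
python3 - <<'E'
from h import *
for c in('scene','side'):
    snap(c,c+'0')
    for l in ['gauge','gutter','cage_handle','tray','barrel_1']:
        for d in ctrl.landmark_of(l,c)[:4]: print(c,l,np.round(d['uv']),round(d['conf'],2),np.round(onz(c,d['uv'],{'gutter':.004,'cage_handle':.086,'barrel_1':.029}.get(l,0)),3))
print(ctrl.state(),ctrl.tip_reach)
E
cd pics; python3 -c "
import cv2,numpy as np
a=np.hstack([cv2.imread('scene0.png'),cv2.imread('side0.png')]);print(a.shape)"
```

```text
pics
scene gauge [321. 208.] 0.58 [0.538 0.057 0.   ]
scene gauge [348. 266.] 0.37 [ 0.738 -0.096  0.   ]
scene gutter [349. 190.] 0.66 [0.548 0.186 0.004]
scene cage_handle [280. 216.] 0.69 [ 0.559 -0.132  0.086]
scene tray [317. 160.] 0.33 [0.341 0.282 0.   ]
scene barrel_1 [292. 223.] 0.84 [ 0.548 -0.081  0.029]
scene barrel_1 [323. 317.] 0.84 [ 0.797 -0.269  0.029]
scene barrel_1 [281. 176.] 0.62 [0.358 0.082 0.029]
scene barrel_1 [320. 203.] 0.61 [0.548 0.039 0.029]
side gauge [298. 210.] 0.58 [0.546 0.058 0.   ]
side gauge [476. 312.] 0.23 [ 0.644 -0.419  0.   ]
side gutter [264. 183.] 0.96 [0.536 0.201 0.004]
side cage_handle [354. 226.] 0.55 [ 0.555 -0.136  0.086]
side cage_handle [322. 221.] 0.37 [ 0.511 -0.078  0.086]
side tray [393. 323.] 0.82 [ 0.49  -0.328  0.   ]
side barrel_1 [304. 208.] 0.91 [0.543 0.03  0.029]
side barrel_1 [452. 234.] 0.71 [ 0.763 -0.265  0.029]
side barrel_1 [336. 233.] 0.59 [ 0.55  -0.086  0.029]
side barrel_1 [323. 218.] 0.57 [ 0.558 -0.028  0.029]
{'time': 0.6, 'q': array([-1.21018429,  0.53638908, -0.0044269 ,  1.53788754,  0.0026004 ,
        1.0673029 , -0.07120417]), 'qd': array([-0.00199977,  0.00073492, -0.00040623, -0.00272983,  0.00074449,
        0.00112873, -0.00034614]), 'tau': array([-7.29706881e-04, -5.83067715e+01,  1.04758602e+00, -2.59337461e+01,
        1.25779756e-02,  1.98323884e-03,  1.37783694e-06]), 'position': array([0.26906509, 0.59169475, 0.22710158]), 'tool_rot': array([2.11762681e-01, 9.77321118e-01, 8.23521587e-06, 8.96766540e-06]), 'ft_force': array([0.36454462, 0.8134563 , 0.17190999]), 'moment': array([ 0.01517098, -0.00404867,  0.00439502]), 'finger_force': 0.0, 'grip_width': 0.08553094731684774} 0.025
(400, 1280, 3)
```

View pics/scene0.png

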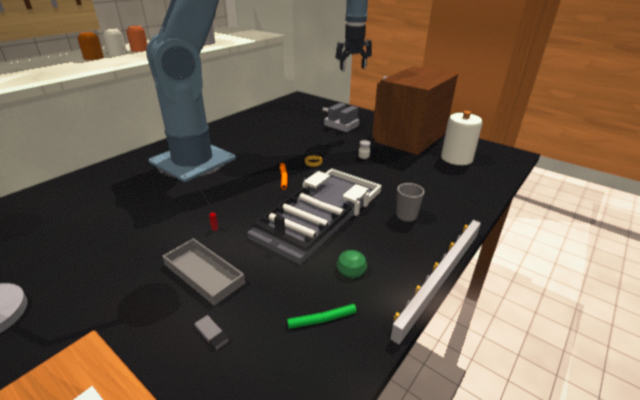

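View pics/side0.png

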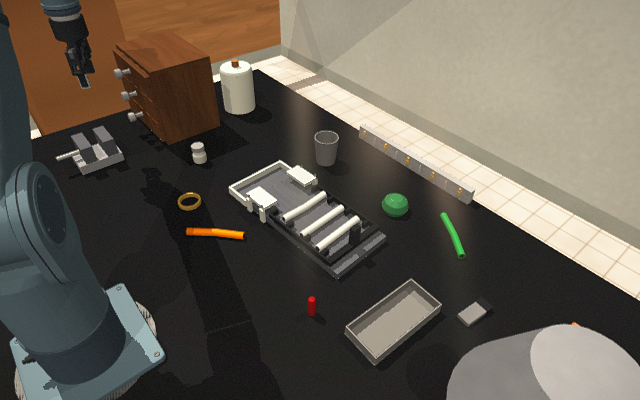

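The scene view shows the gauge with its cage at about (315,210) and the three silver barrels at (292,226), (305,214) and (320,205). The handle is at (280,220) and the tray at (203,270). Look-alikes are the orange bent tube at (283,176), the green tube at (322,317) and the metal rail at (440,280). I'm choosing the three silver ones inside the cage. The side view agrees, with the tray at (393,323). Next I raise and turn the arm, then look from above.

>>> {"method": "step_arm", "body": {
  "moves": "-1 0 0 -30 -6.8; -1 0 0 -30 -6.8; -1 0 0 -30 -6.8; -1 0 0 -30 -6.8; -1 0 0 0 0"
}}

```text
time: 1.1
position: [0.27, 0.5937, 0.3522]
tool_rot: [-0.025, 1.0, 0.004, 0.002]
ft_force: [-0.2, 1.3, 1.2]
grip_width: 0.0855
finger_force: 0.0
```

```bash
cat >> h.py <<'E'
def to(p):
    s=ctrl.state();M=R.from_quat(s['tool_rot']).as_matrix()
    print('t',round(s['time'],2),'pos',np.round(s['position'],4),'yaw_y',round(float(np.degrees(np.arctan2(-M[0,1],M[1,1]))),2),'w',round(s['grip_width'],4),'F',np.round(s['ft_force'],1),'ff',round(float(s['finger_force']),1))
    print('shift mm',np.round(M.T@(np.array(p)-s['position'])*1000,1))
E
python3 - <<'E'
from h import *
to([.54,-.03,.36])
for c,uv in(('scene',(410,148)),('scene',(378,135)),('side',(175,138)),('side',(215,122))): print(onz(c,uv,0))
E
```

```text
t 1.1 pos [0.27   0.5937 0.3522] yaw_y 2.89 w 0.0855 F [-0.2  1.3  1.2] ff 0.0
shift mm [-238.2 -636.5  -11.9]
[0.55269852 0.58490005 0.        ]
[0.39523076 0.61293642 0.        ]
[0.4461694  0.57203484 0.        ]
[0.59487337 0.57931852 0.        ]
```

>>> {"method": "step_arm", "body": {
  "moves": "-1 0 -46 0 0; -1 -10 -46 0 0; -1 -15 -46 0 0; -1 -20 -46 0 0; -1 -20 -45 0 0"
}}

```text
time: 1.6
position: [0.3452, 0.3641, 0.3467]
tool_rot: [-0.024, 1.0, -0.0, -0.0]
ft_force: [1.4, 0.1, 0.7]
grip_width: 0.0854
finger_force: 0.0
```

>>> {"method": "step_arm", "body": {
  "moves": "-1 -20 -45 0 0; -1 -20 -45 0 0; -1 -20 -45 0 0; -1 -20 -45 0 0; -1 -20 -45 0 0"
}}

```text
time: 2.1
position: [0.4559, 0.1442, 0.3469]
tool_rot: [-0.023, 1.0, 0.0, 0.0]
ft_force: [0.7, 0.7, -0.5]
grip_width: 0.0853
finger_force: 0.0
```

>>> {"method": "step_arm", "body": {
  "moves": "-1 -20 -45 0 0; -1 -20 -45 0 0; -1 -20 -45 0 0; -1 -13 -45 0 0; -1 0 0 0 0"
}}

```text
time: 2.6
position: [0.5377, -0.0379, 0.3467]
tool_rot: [-0.018, 1.0, -0.002, 0.0]
ft_force: [-0.2, -0.1, -0.3]
grip_width: 0.0854
finger_force: 0.0
```

Run:
```python
from h import *
ctrl.camera('wrist')
to([.54,-.03,.36])
P=ctrl.camera_params('wrist');snap('wrist','w1')
for l,z in dict(gauge=0,gutter=.004,cage_handle=.086,tray=0,barrel_1=.029,cage=.039,bridge=0).items():
    for d in ctrl.landmark_of(l,'wrist')[:4]: print(l,np.round(d['uv']),round(d['conf'],2),np.round(onz('wrist',d['uv'],z,P),4))
print(P)
```

```text
t 2.65 pos [ 0.5372 -0.0339  0.3466] yaw_y 2.31 w 0.0851 F [ 0.2  0.4 -0.3] ff 0.0
shift mm [ -3.    3.7 -13.4]
gauge [375. 169.] 0.69 [0.5524 0.0667 0.    ]
gutter [453. 166.] 0.9 [0.538  0.2033 0.004 ]
gutter [549. 132.] 0.68 [0.4523 0.4195 0.004 ]
cage_handle [234. 178.] 0.77 [ 0.5585 -0.1428  0.086 ]
tray [152. 127.] 0.85 [ 0.4907 -0.3186  0.    ]
tray [115. 208.] 0.55 [ 0.6427 -0.4197  0.    ]
barrel_1 [277. 169.] 0.97 [ 0.5553 -0.0902  0.029 ]
barrel_1 [356. 171.] 0.86 [0.5522 0.0313 0.029 ]
barrel_1 [315. 172.] 0.73 [ 0.5566 -0.0322  0.029 ]
barrel_1 [413.  42.] 0.63 [0.3454 0.109  0.029 ]Traceback (most recent call last):
  File "<stdin>", line 6, in <module>
ValueError: it knows: barrel, bridge, cage_handle, cup, gauge, grip, gutter, lead_case, lead_jar, paperweight, spring_dish, tray
```

View pics/w1.png

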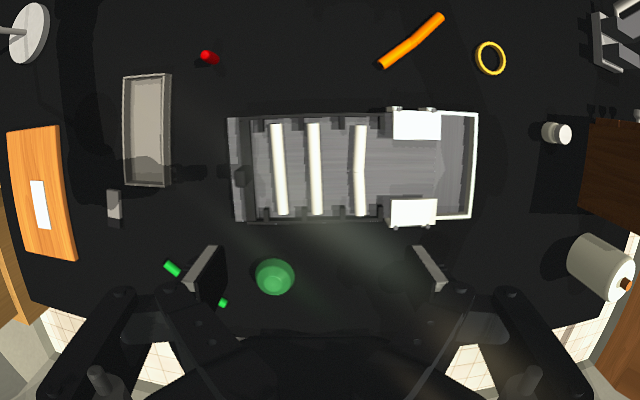

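The wrist view shows the cage handle at about (234,178) and the silver barrels at (277,169), (315,172) and (358,171); the frontmost looks slightly kinked. The bars are at (415,125) and (413,212), the gutter at (455,166) and the tray at (147,130). I'll fit the gauge frame from the corners.

Run:
```python
from h import *
from scipy.optimize import least_squares
P=ctrl.camera_params('wrist')
im=cv2.imread('pics/w1.png')
cv2.imwrite('pics/crop1.png',cv2.resize(im[95:235,220:485],None,fx=3,fy=3,interpolation=cv2.INTER_CUBIC))
for n,uv,z in [('gutter+x?',(478,112),.022),('gutter2',(471,218),.022),('plate a',(228,118),.02),('plate b',(236,221),.02),
 ('barA1',(393,110),.0505),('barA2',(440,111),.0505),('barA3',(440,139),.0505),('barA4',(393,138),.0505),('barB1',(390,199),.0505),('barB2',(437,198),.0505),('barB3',(437,226),.0505),('barB4',(387,228),.0505),
 ('t1',(124,75),.028),('t2',(171,73),.028),('t3',(169,186),.028),('t4',(122,184),.028)]:
    print(n,np.round(onz('wrist',uv,z,P),4))
```

```text
gutter+x? [0.4387 0.2384 0.022 ]
gutter2 [0.6226 0.2542 0.022 ]
plate a [ 0.4789 -0.1649  0.02  ]
plate b [ 0.6469 -0.1524  0.02  ]
barA1 [0.4548 0.0816 0.0505]
barA2 [0.448  0.1554 0.0505]
barA3 [0.4902 0.1596 0.0505]
barA4 [0.4957 0.0848 0.0505]
barB1 [0.5879 0.0898 0.0505]
barB2 [0.5824 0.1672 0.0505]
barB3 [0.629  0.1755 0.0505]
barB4 [0.635  0.0909 0.0505]
t1 [ 0.3998 -0.3561  0.028 ]
t2 [ 0.4044 -0.2623  0.028 ]
t3 [ 0.5901 -0.2678  0.028 ]
t4 [ 0.5901 -0.3666  0.028 ]
```

View pics/crop1.png

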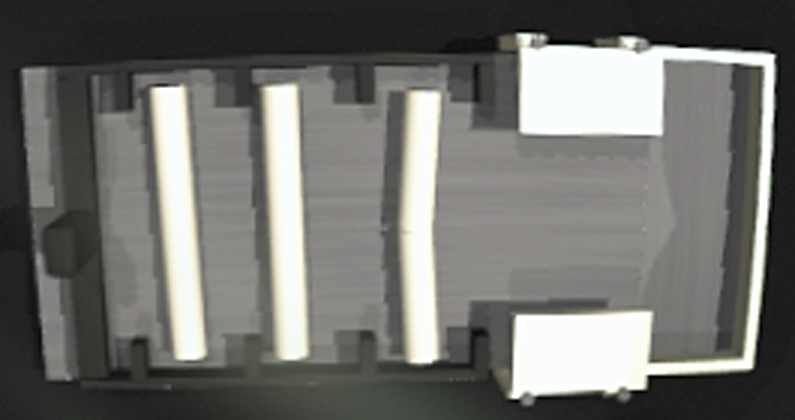

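The front barrel is visibly kinked at crop (407,230), and the other two are straight. Fitted gauge: yaw about 4.6°, origin about (0.546, 0.069). Next I approach above the handle.

>>> {"method": "step_arm", "body": {
  "moves": "0 0 0 0 -2.3; 0 -11 -49 40 0; 0 -11 -49 40 0; 0 0 0 40 0; 0 0 0 0 0"
}}

```text
time: 3.45
position: [0.5574, -0.1038, 0.2401]
tool_rot: [-0.044, 0.999, 0.001, -0.005]
ft_force: [0.0, 1.3, -0.6]
grip_width: 0.0426
finger_force: 0.0
```

Run:
```python
from h import *
P=ctrl.camera_params('wrist');snap('wrist','w2')
to([.561,-.136,.083])
for l,z in dict(cage_handle=.086).items():
    for d in ctrl.landmark_of(l,'wrist')[:2]: print(l,np.round(d['uv']),round(d['conf'],2),np.round(onz('wrist',d['uv'],z,P),4))
```

```text
t 3.5 pos [ 0.5593 -0.1031  0.2432] yaw_y 5.11 w 0.0427 F [-0.6 -0.5  1.1] ff 0.0
shift mm [  0.4 -33.1 160.1]
cage_handle [281. 183.] 0.68 [ 0.5594 -0.1361  0.086 ]
```

View pics/w2.png

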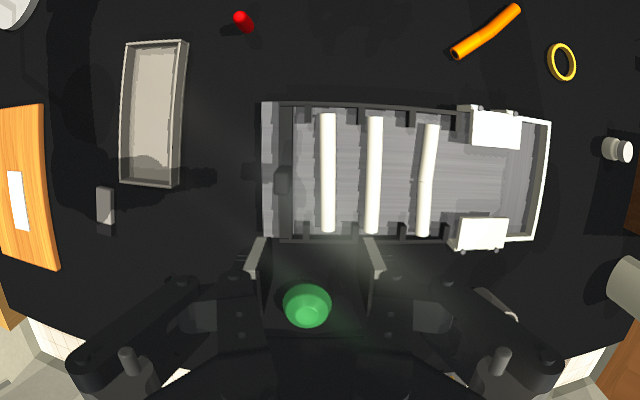

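The handle block is at (281,182), which matches the estimate of (0.560, -0.136). I'll descend over it and grip.

>>> {"method": "step_arm", "body": {
  "moves": "0 0 -33 30 0; 0 0 0 45 0; 0 0 0 45 0; 0 0 0 40 0; 0 0 0 0 0"
}}

```text
time: 4.05
position: [0.562, -0.1349, 0.0825]
tool_rot: [-0.045, 0.999, 0.001, -0.003]
ft_force: [-1.3, 0.8, 0.1]
grip_width: 0.0426
finger_force: 0.0
```

>>> {"method": "step_arm", "body": {
  "moves": "1 0 0 0 0; 1 0 0 0 0; 1 0 0 0 0; 1 0 0 0 0; 1 0 0 0 0"
}}

```text
time: 4.55
position: [0.5644, -0.1375, 0.0858]
tool_rot: [-0.044, 0.999, -0.0, 0.001]
ft_force: [-0.5, 0.9, 0.2]
grip_width: -0.0001
finger_force: 0.0
```

Run:
```python
from h import *
to([.561,-.136,.083])
```

```text
t 4.55 pos [ 0.5644 -0.1375  0.0858] yaw_y 5.05 w -0.0001 F [-0.5  0.9  0.2] ff 0.0
shift mm [3.3 1.8 2.8]
```

The grip closed on nothing, so I look.

```bash
python3 - <<'E'
from h import *
a=snap('side','s2');b=snap('scene','s2b')
f=lambda im,c,h=90,w=110: cv2.resize(im[int(c[1])-h:int(c[1])+h,int(c[0])-w:int(c[0])+w],None,fx=3,fy=3,interpolation=2)
p=ctrl.state()['position']
A=f(a,proj('side',p),60,130);B=f(b,proj('scene',p),60,130)
cv2.imwrite('pics/c2.png',np.vstack([A,B])[:600,:,::-1]);print(A.shape,proj('side',p),proj('scene',p))
for c in('side','scene'):
    for d in ctrl.landmark_of('cage_handle',c)[:2]: print(c,d,onz(c,d['uv'],.086))
E
python3 -c "
import cv2;i=cv2.imread('pics/c2.png');cv2.imwrite('pics/c2.png',cv2.resize(cv2.imread('pics/c2.png'),(650,500)))"
```

```text
(360, 780, 3) [357.31338581 225.32075342] [280.39714352 217.71347265]
side {'uv': [357.1, 226.5], 'conf': 0.98} [ 0.56048737 -0.14029442  0.086     ]
scene {'uv': [280.4, 215.2], 'conf': 0.83} [ 0.55763428 -0.13060522  0.086     ]
```

View pics/c2.png

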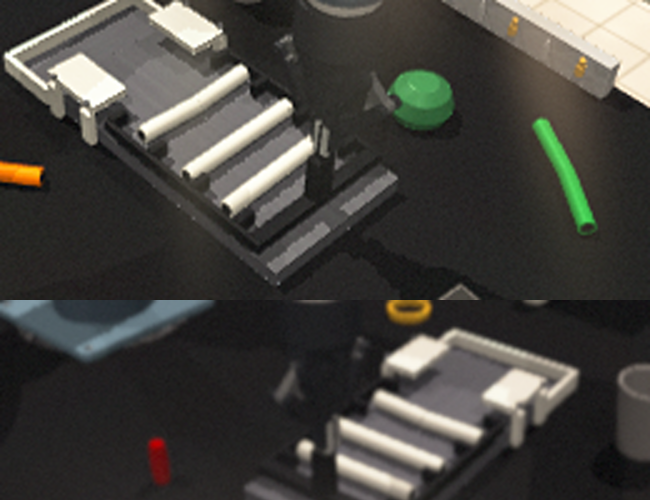

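Run:
```python
from h import *
a=cv2.imread('pics/s2.png')
w=snap('wrist','w3')[:,:,::-1]
p=ctrl.state()['position'];print(p)
for c in('side','scene','wrist'):
    print(c,'cam',np.round(ray(c,(320,200))[0],2),'tcp',proj(c,p).round(),'tip',proj(c,p-[0,0,.025]).round(),'handle top',proj(c,[.5595,-.136,.086]).round(),'foot',proj(c,[.5595,-.136,.037]).round())
g=lambda i:np.clip((i/255.)**.5*255,0,255).astype('uint8')
A=cv2.resize(g(a[185:265,310:410]),None,fx=4,fy=4,interpolation=2)
B=cv2.resize(g(w[130:400,140:540]),(474,320))
cv2.imwrite('pics/c3.png',cv2.resize(np.hstack([A,B]),None,fx=.9,fy=.9))
```

```text
[ 0.56376123 -0.13742048  0.08476919]
side cam [ 0.07 -0.57  0.74] tcp [357. 226.] tip [356. 233.] handle top [355. 226.] foot [354. 241.]
scene cam [ 1.09 -0.66  0.62] tcp [280. 218.] tip [281. 226.] handle top [279. 216.] foot [280. 232.]
wrist cam [ 0.5  -0.14  0.23] tcp [314. 248.] tip [314. 231.] handle top [317. 242.] foot [316. 212.]
```

View pics/c3.png

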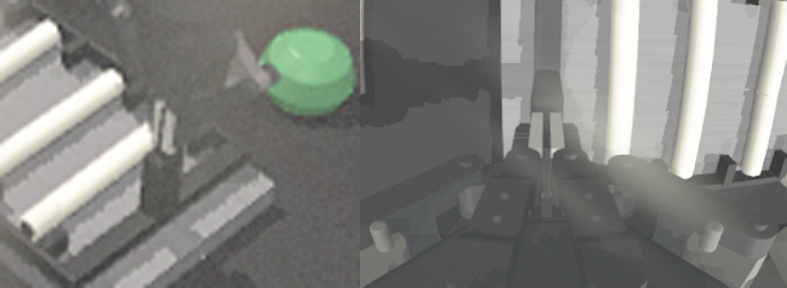

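Run:
```python
from h import *
P=ctrl.camera_params('wrist');p=ctrl.state()['position']
for n,uv,z in [('foot',(316,197.5),.037),('topedge',(316,231),.086),('topedge rowL',(316,216),.086)]: print(n,onz('wrist',uv,z).round(4))
for r in (226,228,230,232): print('side',r,onz('side',(355,r),.086).round(4))
Rm=cv2.Rodrigues(np.array(P['rvec']))[0];d=np.array([.5595,-.1031,.2425])-p
Q=dict(P);Q['tvec']=np.array(P['tvec']).ravel()-Rm@d
for r in (168,176,183,190,197): print('w2',r,onz('wrist',(282,r),.086,Q).round(4),onz('wrist',(282,r),.037,Q).round(4))
print('predict w2 handle top corners',[proj('wrist',[x,-.136,z],Q).round() for x,z in((.5475,.086),(.5715,.086),(.5475,.037))])
w=cv2.imread('pics/w2.png');print(w[155:210:2,280].mean(1).round());print(w[155:210:2,284].mean(1).round())
s=ctrl.state();print(s['grip_width'],s['q'])
```

```text
foot [ 0.5495 -0.1372  0.037 ]
topedge [ 0.5535 -0.1371  0.086 ]
topedge rowL [ 0.5455 -0.1378  0.086 ]
side 226 [ 0.5579 -0.1362  0.086 ]
side 228 [ 0.5536 -0.1407  0.086 ]
side 230 [ 0.5493 -0.1452  0.086 ]
side 232 [ 0.5451 -0.1496  0.086 ]
w2 168 [ 0.5478 -0.136   0.086 ] [ 0.5569 -0.1404  0.037 ]
w2 176 [ 0.556  -0.1355  0.086 ] [ 0.5663 -0.1398  0.037 ]
w2 183 [ 0.5631 -0.135   0.086 ] [ 0.5747 -0.1393  0.037 ]
w2 190 [ 0.5704 -0.1346  0.086 ] [ 0.5831 -0.1387  0.037 ]
w2 197 [ 0.5777 -0.1341  0.086 ] [ 0.5916 -0.1382  0.037 ]
predict w2 handle top corners [array([282., 168.]), array([281., 191.]), array([286., 160.])]
[69. 69. 69. 69. 69. 59. 50. 55. 57. 67. 77. 79. 79. 79. 80. 80. 80. 80.
 79. 77. 75. 81. 78. 78. 77. 77. 75. 74.]
[63. 64. 65. 66. 66. 55. 52. 55. 57. 70. 79. 81. 82. 82. 84. 84. 84. 83.
 84. 82. 79. 83. 82. 81. 80. 78. 77. 76.]
-0.0001234117177634047 [-0.04882999  0.62383693  0.28425104  1.83763057 -0.25239106  0.71545252
  2.03518524]
```

>>> {"method": "step_arm", "body": {
  "moves": "1 0 0 3 0; 1 0 0 0 0"
}}

```text
time: 5.0
position: [0.5641, -0.1376, 0.0819]
tool_rot: [-0.044, 0.999, -0.0, 0.0]
ft_force: [0.1, -0.3, 3.6]
grip_width: -0.0002
finger_force: 1.5
```

>>> {"method": "step_arm", "body": {
  "moves": "1 0 0 3 0; 1 0 0 0 0"
}}

```text
time: 5.2
position: [0.5643, -0.139, 0.0816]
tool_rot: [-0.043, 0.999, -0.0, 0.001]
ft_force: [-8.6, -0.6, 29.3]
grip_width: 0.0003
finger_force: 14.6
```

Contact confirmed: the closed tips stand on the handle's top. I'll lift, open, go lower and grip.

>>> {"method": "step_arm", "body": {
  "moves": "0 0 0 -12 0; 0 0 0 0 0; 0 0 0 0 0; 0 0 0 6 0; 0 0 0 0 0"
}}

```text
time: 5.7
position: [0.5628, -0.137, 0.0832]
tool_rot: [-0.044, 0.999, 0.0, -0.001]
ft_force: [-0.2, 0.4, -0.4]
grip_width: 0.0426
finger_force: 0.0
```

>>> {"method": "step_arm", "body": {
  "moves": "0 0 0 5 0; 0 0 0 5 0; 0 0 0 5 0; 0 0 0 5 0; 0 0 0 0 0"
}}

```text
time: 6.2
position: [0.5632, -0.1373, 0.0639]
tool_rot: [-0.044, 0.999, 0.0, -0.001]
ft_force: [0.6, 0.7, -0.6]
grip_width: 0.0432
finger_force: 0.0
```

>>> {"method": "step_arm", "body": {
  "moves": "1 0 0 0 0; 1 0 0 0 0; 1 0 0 0 0; 1 0 0 0 0"
}}

```text
time: 6.6
position: [0.564, -0.1376, 0.0652]
tool_rot: [-0.044, 0.999, -0.0, 0.0]
ft_force: [-0.3, -0.2, 3.3]
grip_width: 0.0143
finger_force: 60.4
```

Run:
```python
from h import *
to([.561,-.136,.083])
snap('side','s4')
```

```text
t 6.6 pos [ 0.564  -0.1376  0.0652] yaw_y 5.01 w 0.0143 F [-0.3 -0.2  3.3] ff 60.4
shift mm [  2.9   1.8 -17.8]
```

Gripped the handle at 14 mm with 60 N. I'll push forward gently and watch the force.

>>> {"method": "step_arm", "body": {
  "moves": "1 0 8 0 0; 1 0 8 0 0; 1 0 8 0 0; 1 0 6 0 0; 1 0 0 0 0"
}}

```text
time: 7.15
position: [0.5619, -0.1054, 0.0652]
tool_rot: [-0.045, 0.999, 0.001, 0.001]
ft_force: [0.7, 1.4, 5.5]
grip_width: 0.0145
finger_force: 60.9
```

>>> {"method": "step_arm", "body": {
  "moves": "1 0 4 0 0; 1 0 4 0 0"
}}

```text
time: 7.35
position: [0.5614, -0.0991, 0.0652]
tool_rot: [-0.044, 0.999, -0.0, 0.001]
ft_force: [1.9, -1.6, 4.2]
grip_width: 0.0145
finger_force: 60.7
```

>>> {"method": "step_arm", "body": {
  "moves": "1 0 3 0 0; 1 0 3 0 0"
}}

```text
time: 7.55
position: [0.561, -0.0932, 0.0652]
tool_rot: [-0.044, 0.999, -0.0, 0.001]
ft_force: [4.0, -1.6, 3.9]
grip_width: 0.0146
finger_force: 60.7
```

>>> {"method": "step_arm", "body": {
  "moves": "1 0 3 0 0; 1 0 3 0 0"
}}

```text
time: 7.75
position: [0.5606, -0.0875, 0.0652]
tool_rot: [-0.044, 0.999, -0.0, 0.001]
ft_force: [4.8, -1.1, 4.3]
grip_width: 0.0145
finger_force: 60.7
```

>>> {"method": "step_arm", "body": {
  "moves": "1 0 3 0 0; 1 0 0 0 0"
}}

```text
time: 7.95
position: [0.5604, -0.0838, 0.0652]
tool_rot: [-0.044, 0.999, 0.0, 0.001]
ft_force: [4.5, 1.0, 4.2]
grip_width: 0.0143
finger_force: 60.8
```

>>> {"method": "step_arm", "body": {
  "moves": "1 0 3 0 0; 1 0 0 0 0"
}}

```text
time: 8.15
position: [0.5602, -0.0809, 0.0652]
tool_rot: [-0.044, 0.999, 0.0, 0.001]
ft_force: [6.0, 1.8, 3.7]
grip_width: 0.0148
finger_force: 60.7
```

>>> {"method": "step_arm", "body": {
  "moves": "1 -0.5 3 0 0; 1 0 0 0 0"
}}

```text
time: 8.35
position: [0.56, -0.0787, 0.0652]
tool_rot: [-0.044, 0.999, -0.0, 0.001]
ft_force: [5.2, -2.0, 5.5]
grip_width: 0.0147
finger_force: 60.8
```

>>> {"method": "step_arm", "body": {
  "moves": "1 -0.3 3 0 0; 1 0 0 0 0"
}}

```text
time: 8.55
position: [0.56, -0.078, 0.0652]
tool_rot: [-0.043, 0.999, -0.002, 0.001]
ft_force: [5.4, -7.1, 3.3]
grip_width: 0.0147
finger_force: 60.6
```

>>> {"method": "step_arm", "body": {
  "moves": "1 -0.3 3 0 0; 1 0 0 0 0"
}}

```text
time: 8.75
position: [0.56, -0.0774, 0.0652]
tool_rot: [-0.043, 0.999, -0.003, 0.001]
ft_force: [5.2, -11.6, 2.2]
grip_width: 0.0148
finger_force: 60.4
```

It caught: the push rose to 11.6 N while the travel stalled. I'll draw the cage back to near the start.

>>> {"method": "step_arm", "body": {
  "moves": "1 0 -8 0 0; 1 0 -10 0 0; 1 0 -10 0 0; 1 0 -10 0 0; 1 0.3 -10 0 0"
}}

```text
time: 9.25
position: [0.5628, -0.1198, 0.0651]
tool_rot: [-0.044, 0.999, 0.001, -0.0]
ft_force: [0.4, 0.5, 9.9]
grip_width: 0.0146
finger_force: 61.6
```

>>> {"method": "step_arm", "body": {
  "moves": "1 0.3 -8 0 0; 1 0 -5 0 0; 1 0 0 0 0"
}}

```text
time: 9.55
position: [0.5638, -0.134, 0.0651]
tool_rot: [-0.044, 0.999, -0.0, -0.0]
ft_force: [0.7, -0.3, 9.3]
grip_width: 0.0142
finger_force: 61.3
```

>>> {"method": "step_arm", "body": {
  "moves": "0 0 0 0 0; 0 0 0 0 0; 0 0 0 -40 0; 0 0 0 -45 0; 0 0 0 -45 0"
}}

```text
time: 10.05
position: [0.5621, -0.1327, 0.195]
tool_rot: [-0.044, 0.999, 0.0, -0.002]
ft_force: [0.3, 0.1, 1.1]
grip_width: 0.0427
finger_force: 0.0
```

>>> {"method": "step_arm", "body": {
  "moves": "0 0 20 -20 0; 0 0 35 0 0; 0 0 35 0 0; 0 0 10 0 0; 0 0 0 0 0"
}}

```text
time: 10.55
position: [0.554, -0.0315, 0.2139]
tool_rot: [-0.046, 0.999, 0.0, -0.001]
ft_force: [0.4, 0.1, -0.8]
grip_width: 0.0428
finger_force: 0.0
```

Run:
```python
from h import *
P=ctrl.camera_params('wrist');to([.549,.04,.2]);im=snap('wrist','w5')
for l,z in dict(gauge=0,gutter=.004,cage_handle=.086,tray=0,barrel_1=.029).items():
    for d in ctrl.landmark_of(l,'wrist')[:4]: print(l,np.round(d['uv']),round(d['conf'],2),np.round(onz('wrist',d['uv'],z,P),4))
```

```text
t 10.55 pos [ 0.554  -0.0315  0.2139] yaw_y 5.29 w 0.0428 F [ 0.4  0.1 -0.8] ff 0.0
shift mm [-1.7 71.6 14. ]
gauge [392. 176.] 0.87 [0.5498 0.0632 0.    ]
gauge [440. 313.] 0.68 [0.7494 0.1799 0.    ]
gauge [596. 148.] 0.48 [0.4583 0.4205 0.    ]
gutter [490. 180.] 0.93 [0.5378 0.2    0.004 ]
cage_handle [203. 184.] 0.62 [ 0.5586 -0.1366  0.086 ]
tray [103. 116.] 0.86 [ 0.4969 -0.3242  0.    ]
tray [394. 184.] 0.74 [0.5594 0.0674 0.    ]
barrel_1 [282. 176.] 0.97 [ 0.556  -0.0668  0.029 ]
barrel_1 [339. 178.] 0.89 [ 0.552  -0.0035  0.029 ]
barrel_1 [452.  14.] 0.85 [0.3456 0.1076 0.029 ]
barrel_1 [395. 181.] 0.8 [0.5497 0.0596 0.029 ]
```

View pics/w5.png

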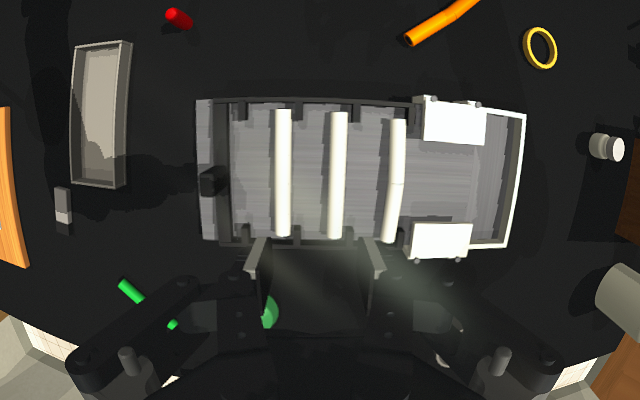

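The crooked barrel, with a visible kink at (393,184), now lies at about (0.549, 0.058), clear of the bars that start at column 412. The straight ones are at columns 282 and 339. I'll move over it and make a guarded descent.

>>> {"method": "step_arm", "body": {
  "moves": "0 -2 45 0 0; 0 -1 45 20 0; 0 0 0 45 0; 0 0 0 45 0; 0 0 0 35 0"
}}

```text
time: 11.35
position: [0.5495, 0.0556, 0.0676]
tool_rot: [-0.044, 0.999, -0.0, -0.001]
ft_force: [0.0, 0.6, -0.2]
grip_width: 0.0425
finger_force: 0.0
```

>>> {"method": "step_arm", "body": {
  "moves": "0 0 0 0 0; 0 0 0 4 0; 0 0 0 0 0"
}}

```text
time: 11.65
position: [0.5517, 0.0558, 0.0673]
tool_rot: [-0.044, 0.999, 0.0, 0.001]
ft_force: [0.7, 1.0, -0.4]
grip_width: 0.0427
finger_force: 0.0
```

Run:
```python
from h import *
to([.549,.058,.05]);im=snap('wrist','w6')
for d in ctrl.landmark_of('barrel_1','wrist')[:4]: print(np.round(d['uv']),round(d['conf'],2),np.round(onz('wrist',d['uv'],.029),4))
```

```text
t 11.65 pos [0.5517 0.0558 0.0673] yaw_y 5.0 w 0.0427 F [ 0.7  1.  -0.4] ff 0.0
shift mm [ 2.5  2.4 17.3]
[320. 223.] 0.85 [0.5517 0.0603 0.029 ]
[140. 212.] 0.72 [ 0.557  -0.0666  0.029 ]
[ 62. 361.] 0.7 [ 0.7651 -0.2284  0.029 ]
[220. 216.] 0.65 [ 0.5528 -0.0053  0.029 ]
```

>>> {"method": "step_arm", "body": {
  "moves": "0 0 3 6 0; 0 0 0 6 0; 0 0 0 0 0"
}}

```text
time: 12.05
position: [0.5494, 0.0594, 0.0532]
tool_rot: [-0.044, 0.999, 0.0, -0.001]
ft_force: [0.1, 1.0, -0.3]
grip_width: 0.0427
finger_force: 0.0
```

>>> {"method": "step_arm", "body": {
  "moves": "0 0 0 4 0; 0 0 0 0 0"
}}

```text
time: 12.25
position: [0.5496, 0.059, 0.0493]
tool_rot: [-0.044, 0.999, -0.0, -0.0]
ft_force: [-0.7, 0.3, -0.3]
grip_width: 0.043
finger_force: 0.0
```

>>> {"method": "step_arm", "body": {
  "moves": "0 0 0 4 0; 0 0 0 0 0"
}}

```text
time: 12.45
position: [0.5497, 0.0591, 0.0453]
tool_rot: [-0.044, 0.999, -0.0, -0.0]
ft_force: [-0.6, -0.1, 0.3]
grip_width: 0.0428
finger_force: 0.0
```

>>> {"method": "step_arm", "body": {
  "moves": "0 0 0 4 0; 0 0 0 0 0"
}}

```text
time: 12.65
position: [0.5496, 0.0591, 0.0413]
tool_rot: [-0.044, 0.999, -0.0, -0.0]
ft_force: [-0.1, 0.2, 0.2]
grip_width: 0.0425
finger_force: 0.0
```

>>> {"method": "step_arm", "body": {
  "moves": "0 0 0 4 0; 0 0 0 0 0"
}}

```text
time: 12.85
position: [0.5496, 0.0591, 0.0373]
tool_rot: [-0.044, 0.999, -0.0, -0.0]
ft_force: [-0.5, -0.9, -0.0]
grip_width: 0.0428
finger_force: 0.0
```

>>> {"method": "step_arm", "body": {
  "moves": "0 0 0 4 0; 0 0 0 0 0"
}}

```text
time: 13.05
position: [0.5496, 0.0591, 0.0333]
tool_rot: [-0.044, 0.999, -0.0, -0.0]
ft_force: [0.5, -0.2, 0.4]
grip_width: 0.0428
finger_force: 0.0
```

>>> {"method": "step_arm", "body": {
  "moves": "0 0 0 4 0; 0 0 0 0 0"
}}

```text
time: 13.25
position: [0.5497, 0.0591, 0.0293]
tool_rot: [-0.044, 0.999, -0.0, -0.0]
ft_force: [-0.1, 0.1, 0.2]
grip_width: 0.0427
finger_force: 0.0
```

>>> {"method": "step_arm", "body": {
  "moves": "0 0 0 4 0; 0 0 0 0 0"
}}

```text
time: 13.45
position: [0.5496, 0.0591, 0.0253]
tool_rot: [-0.044, 0.999, -0.0, -0.0]
ft_force: [-0.7, 0.1, -0.4]
grip_width: 0.0428
finger_force: 0.0
```

>>> {"method": "step_arm", "body": {
  "moves": "0 0 0 4 0; 0 0 0 0 0"
}}

```text
time: 13.65
position: [0.5496, 0.0591, 0.0213]
tool_rot: [-0.044, 0.999, -0.0, -0.0]
ft_force: [-0.5, 0.0, -0.7]
grip_width: 0.0428
finger_force: 0.0
```

Run:
```python
from h import *
to([.549,.059,.02]);a=snap('wrist','w7');b=snap('side','s7')
g=lambda i:(np.clip(i/255.,0,1)**.6*255).astype('uint8')
c=proj('side',[.549,.059,.03]).astype(int)
A=cv2.resize(b[c[1]-45:c[1]+45,c[0]-45:c[0]+45],(390,390),interpolation=2)
B=cv2.resize(a[140:335,220:415],(390,390),interpolation=2)
cv2.imwrite('pics/c7.png',g(np.hstack([A,B]))[:,:,::-1])
```

```text
t 13.65 pos [0.5496 0.0591 0.0213] yaw_y 5.05 w 0.0428 F [-0.5  0.  -0.7] ff 0.0
shift mm [ 0.6 -0.1  1.3]
```

View pics/c7.png

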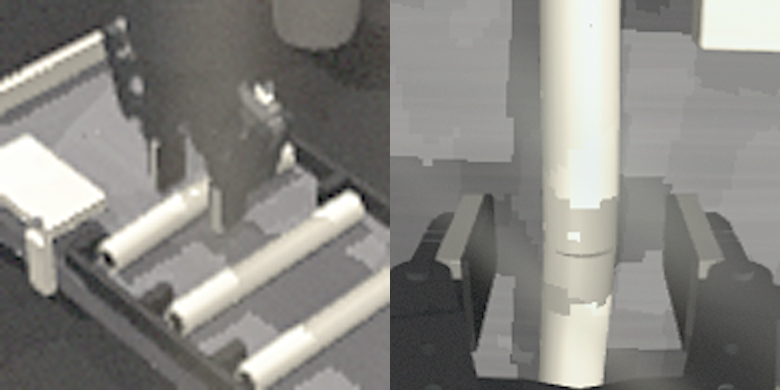

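The fingers straddle the barrel at its kink, visible at crop (580,250). I close now.

>>> {"method": "step_arm", "body": {
  "moves": "0.3 0 0 0 0; 0.5 0 0 0 0; 1 0 0 0 0; 1 0 0 0 0; 1 0 0 0 0"
}}

```text
time: 14.25
position: [0.5501, 0.0591, 0.022]
tool_rot: [-0.044, 0.999, 0.0, 0.0]
ft_force: [-1.0, -0.0, 2.8]
grip_width: 0.0154
finger_force: 58.5
```

>>> {"method": "step_arm", "body": {
  "moves": "1 0 0 -8 0; 1 0 0 -8 0; 1 0 0 0 0"
}}

```text
time: 14.55
position: [0.5509, 0.0592, 0.0391]
tool_rot: [-0.044, 0.999, 0.0, 0.001]
ft_force: [-0.2, 0.5, -0.4]
grip_width: 0.0158
finger_force: 58.5
```

Run:
```python
from h import *
to([.549,.059,.02]);ctrl.camera('side')
for d in ctrl.landmark_of('barrel_1','side')[:4]: print(np.round(d['uv']),round(d['conf'],2),np.round(onz('side',d['uv'],.029),4))
w=cv2.imread('pics/w1.png')
```

```text
t 14.55 pos [0.5509 0.0592 0.0391] yaw_y 5.05 w 0.0158 F [-0.2  0.5 -0.4] ff 58.5
shift mm [ 2.  -0.1 19.1]
[212. 233.] 0.96 [0.3201 0.0996 0.029 ]
[332. 228.] 0.81 [ 0.5527 -0.0698  0.029 ]
[299. 197.] 0.75 [0.5595 0.0701 0.029 ]
[315. 212.] 0.58 [ 0.5554 -0.      0.029 ]
```

Holding the barrel at 15.8 mm. I lift it and carry it to the tray.

>>> {"method": "step_arm", "body": {
  "moves": "1 0 0 -40 0; 1 0 0 -40 0; 1 0 0 -40 3; 1 0 0 -20 3; 1 0 0 0 0"
}}

```text
time: 15.15
position: [0.552, 0.0594, 0.1807]
tool_rot: [0.009, 1.0, 0.001, 0.003]
ft_force: [-0.4, -0.1, -1.0]
grip_width: 0.0156
finger_force: 58.5
```

Run:
```python
from h import *
to([.493,-.319,.16])
```

```text
t 15.15 pos [0.552  0.0594 0.1807] yaw_y -1.01 w 0.0156 F [-0.4 -0.1 -1. ] ff 58.5
shift mm [  52.5 -379.4   19.9]
```

>>> {"method": "step_arm", "body": {
  "moves": "1 5 -38 0 0; 1 6 -38 0 0; 1 6 -38 0 0; 1 6 -38 0 0; 1 6 -38 0 0"
}}

```text
time: 15.65
position: [0.5165, -0.1315, 0.1764]
tool_rot: [0.008, 1.0, 0.0, -0.001]
ft_force: [0.3, -0.3, -1.4]
grip_width: 0.0154
finger_force: 58.6
```

>>> {"method": "step_arm", "body": {
  "moves": "1 6 -38 0 0; 1 6 -38 0 0; 1 6 -38 0 0; 1 5 -38 0 0; 1 0 -20 0 0"
}}

```text
time: 16.15
position: [0.4894, -0.3056, 0.1764]
tool_rot: [0.01, 1.0, -0.001, -0.001]
ft_force: [0.0, -0.4, -0.4]
grip_width: 0.0155
finger_force: 58.6
```

>>> {"method": "step_arm", "body": {
  "moves": "1 0 0 0 0; 1 0 0 0 0"
}}

```text
time: 16.35
position: [0.4912, -0.3013, 0.1764]
tool_rot: [0.008, 1.0, 0.001, -0.001]
ft_force: [-0.7, 0.2, -0.2]
grip_width: 0.0155
finger_force: 58.6
```

Run:
```python
from h import *
P=ctrl.camera_params('wrist');to([.493,-.319,.09]);im=snap('wrist','w8')
for d in ctrl.landmark_of('tray','wrist')[:2]: print(d,np.round(onz('wrist',d['uv'],0,P),4))
for d in ctrl.find_in('tray','wrist')[:2]:
    print(d);b=d['box']
cv2.imwrite('pics/c8.png',(np.clip(im/255.,0,1)**.6*255).astype('uint8')[:,:,::-1])
for c in('scene','side'):
    ctrl.camera(c)
    for d in ctrl.landmark_of('tray',c)[:2]: print(c,d['conf'],onz(c,d['uv'],0).round(4))
```

```text
t 16.35 pos [ 0.4912 -0.3013  0.1764] yaw_y -0.95 w 0.0155 F [-0.7  0.2 -0.2] ff 58.6
shift mm [ -2.2 -17.8  86.4]
{'uv': [293.4, 178.4], 'conf': 0.81} [ 0.4908 -0.3229  0.    ]
{'box': [246.3, 89.4, 332.9, 269.7], 'conf': 0.75}
scene 0.6 [ 0.4885 -0.3227  0.    ]
side 0.7 [ 0.4882 -0.324   0.    ]
```

View pics/c8.png

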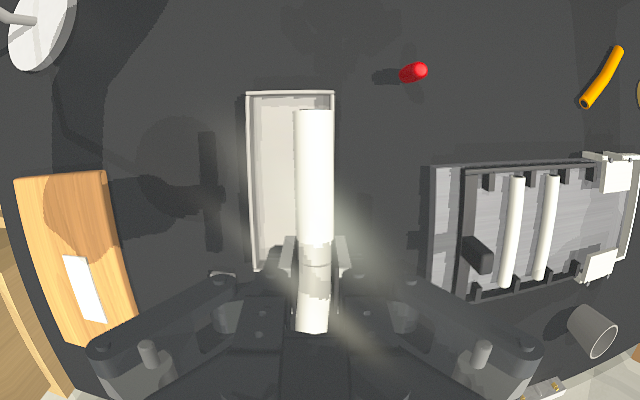

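The tray spans (246–333, 90–270) with its centre at about (0.489, -0.323). The held barrel is parallel to it and 22 mm to one side. I correct that and lower it.

>>> {"method": "step_arm", "body": {
  "moves": "1 1 -22 0 0; 1 0 0 40 0; 1 0 0 40 0; 1 0 0 40 0; 1 0 0 20 0"
}}

```text
time: 17.2
position: [0.489, -0.3223, 0.0346]
tool_rot: [0.008, 1.0, 0.001, -0.002]
ft_force: [-0.1, 0.1, -1.3]
grip_width: 0.0154
finger_force: 58.6
```

>>> {"method": "step_arm", "body": {
  "moves": "1 0 0 8 0; 1 0 0 6 0; 1 0 0 0 0"
}}

```text
time: 17.5
position: [0.491, -0.3241, 0.0242]
tool_rot: [0.008, 1.0, -0.0, 0.0]
ft_force: [0.3, 0.3, -1.1]
grip_width: 0.0153
finger_force: 58.6
```

>>> {"method": "step_arm", "body": {
  "moves": "1 0 0 5 0; 1 0 0 3 0; 1 0 0 0 0"
}}

```text
time: 17.8
position: [0.4907, -0.3239, 0.0159]
tool_rot: [0.008, 1.0, -0.0, 0.0]
ft_force: [0.3, 0.4, -0.4]
grip_width: 0.0155
finger_force: 58.6
```

>>> {"method": "step_arm", "body": {
  "moves": "0.4 0 0 0 0; 0.4 0 0 0 0; 0.4 0 0 0 0; 0.3 0 0 -15 0; 0.3 0 0 -30 0"
}}

```text
time: 18.3
position: [0.4892, -0.3231, 0.0603]
tool_rot: [0.008, 1.0, 0.001, -0.002]
ft_force: [0.1, 0.4, 0.3]
grip_width: 0.0298
finger_force: 0.0
```

>>> {"method": "step_arm", "body": {
  "moves": "0 0 0 -45 0; 0 0 0 -45 0; 0 0 0 -45 -3; 0 0 0 -20 -3; 0 0 0 0 0"
}}

```text
time: 18.8
position: [0.4924, -0.3255, 0.2207]
tool_rot: [-0.044, 0.999, -0.002, 0.003]
ft_force: [-0.1, 0.5, 0.0]
grip_width: 0.0428
finger_force: 0.0
```

Run:
```python
from h import *
ctrl.camera('wrist');P=ctrl.camera_params('wrist');im=snap('wrist','w9')
for d in ctrl.landmark_of('barrel_1','wrist')[:5]: print('b',d['conf'],np.round(d['uv']),np.round(onz('wrist',d['uv'],.014,P),4))
for d in ctrl.landmark_of('tray','wrist')[:2]: print('t',d['conf'],np.round(onz('wrist',d['uv'],0,P),4))
for d in ctrl.landmark_of('cage_handle','wrist')[:2]: print('h',d['conf'],np.round(onz('wrist',d['uv'],.086,P),4))
to([.5635,-.134,.12])
```

```text
b 0.87 [532. 241.] [0.5591 0.0095 0.014 ]
b 0.79 [599. 109.] [0.3389 0.1075 0.014 ]
b 0.66 [324. 175.] [ 0.4934 -0.3129  0.014 ]
b 0.61 [501. 240.] [ 0.5599 -0.0526  0.014 ]
t 0.72 [ 0.4941 -0.3243  0.    ]
h 0.86 [ 0.56   -0.1389  0.086 ]
t 19.05 pos [ 0.4898 -0.3234  0.2146] yaw_y 5.02 w 0.0428 F [ 0.2 -0.  -1. ] ff 0.0
shift mm [-90.2 182.1  94.7]
```

The barrel is in the tray at about (0.493, -0.313). Back to the handle.

>>> {"method": "step_arm", "body": {
  "moves": "0 -22 45 0 0; 0 -22 45 0 0; 0 -22 45 0 0; 0 -22 45 0 0; 0 -2 2 40 0"
}}

```text
time: 19.55
position: [0.5703, -0.1264, 0.1783]
tool_rot: [-0.049, 0.999, 0.002, 0.005]
ft_force: [1.2, 1.2, -0.2]
grip_width: 0.043
finger_force: 0.0
```

>>> {"method": "step_arm", "body": {
  "moves": "0 0 0 40 0; 0 0 0 15 0; 0 0 0 0 0"
}}

```text
time: 19.85
position: [0.5618, -0.135, 0.1183]
tool_rot: [-0.044, 0.999, 0.0, -0.003]
ft_force: [0.2, 0.3, 0.4]
grip_width: 0.0429
finger_force: 0.0
```

Run:
```python
from h import *
to([.5638,-.134,.065])
```

```text
t 19.85 pos [ 0.5618 -0.135   0.1183] yaw_y 5.0 w 0.0429 F [0.2 0.3 0.4] ff 0.0
shift mm [-2.4  0.8 53.2]
```

>>> {"method": "step_arm", "body": {
  "moves": "0 0 0 25 0.4; 0 0 0 25 0; 0 0 0 3 0; 0 0 0 0 0"
}}

```text
time: 20.25
position: [0.5645, -0.1357, 0.0688]
tool_rot: [-0.04, 0.999, -0.0, 0.0]
ft_force: [0.7, 0.0, 0.9]
grip_width: 0.0428
finger_force: 0.0
```

>>> {"method": "step_arm", "body": {
  "moves": "1 0 0 0 0; 1 0 0 0 0; 1 0 0 0 0; 1 0 0 0 0"
}}

```text
time: 20.65
position: [0.5653, -0.1354, 0.0697]
tool_rot: [-0.04, 0.999, -0.0, 0.001]
ft_force: [-0.8, 0.5, 6.8]
grip_width: 0.014
finger_force: 59.4
```

>>> {"method": "step_arm", "body": {
  "moves": "1 0 10 0 0; 1 0 10 0 0; 1 0 10 0 0; 1 0 10 0 0; 1 0 10 0 0"
}}

```text
time: 21.15
position: [0.5619, -0.0849, 0.0696]
tool_rot: [-0.04, 0.999, -0.0, 0.002]
ft_force: [1.3, -1.9, 6.7]
grip_width: 0.014
finger_force: 59.9
```

>>> {"method": "step_arm", "body": {
  "moves": "1 0 10 0 0; 1 0 10 0 0; 1 0 10 0 0; 1 0 10 0 0; 1 0 0 0 0"
}}

```text
time: 21.65
position: [0.5591, -0.0428, 0.0696]
tool_rot: [-0.042, 0.999, 0.001, 0.002]
ft_force: [1.3, 0.9, 7.0]
grip_width: 0.0141
finger_force: 59.9
```

>>> {"method": "step_arm", "body": {
  "moves": "1 0 10 0 0; 1 0 10 0 0; 1 0 10 0 0; 1 0 10 0 0; 1 0 10 0 0"
}}

```text
time: 22.15
position: [0.5559, 0.0055, 0.0697]
tool_rot: [-0.04, 0.999, 0.0, 0.003]
ft_force: [5.6, -1.4, 6.3]
grip_width: 0.0138
finger_force: 59.8
```

>>> {"method": "step_arm", "body": {
  "moves": "1 0 10 0 0; 1 0 10 0 0; 1 0 10 0 0; 1 0 10 0 0; 1 0 10 0 0"
}}

```text
time: 22.65
position: [0.5525, 0.0556, 0.0697]
tool_rot: [-0.041, 0.999, 0.0, 0.004]
ft_force: [7.6, -0.8, 4.3]
grip_width: 0.0141
finger_force: 59.5
```

>>> {"method": "step_arm", "body": {
  "moves": "1 0 10 0 0; 1 0 10 0 0; 1 0 10 0 0; 1 0 10 0 0; 1 0 10 0 0"
}}

```text
time: 23.15
position: [0.5492, 0.1056, 0.0697]
tool_rot: [-0.04, 0.999, 0.0, 0.005]
ft_force: [10.0, -1.1, 0.5]
grip_width: 0.0138
finger_force: 59.1
```

Run:
```python
from h import *
to([.542,.137,.0696])
for c in('scene','side'):
    snap(c,c+'10')
    for d in ctrl.landmark_of('barrel_1',c)[:5]: print(c,d['conf'],np.round(d['uv']),np.round(onz(c,d['uv'],.02),4))
```

```text
t 23.15 pos [0.5492 0.1056 0.0697] yaw_y 4.63 w 0.0138 F [10.  -1.1  0.5] ff 59.1
shift mm [ 4.6 31.9  0.1]
scene 0.83 [209. 270.] [ 0.5138 -0.3216  0.02  ]
scene 0.73 [323. 318.] [ 0.7949 -0.2633  0.02  ]
scene 0.68 [338. 186.] [0.5237 0.1558 0.02  ]
scene 0.63 [283. 176.] [0.3495 0.0985 0.02  ]
scene 0.5 [350. 182.] [0.5389 0.2041 0.02  ]
side 0.86 [451. 234.] [ 0.7696 -0.258   0.02  ]
side 0.76 [258. 176.] [0.5314 0.2185 0.02  ]
side 0.63 [274. 187.] [0.5407 0.1542 0.02  ]
side 0.6 [384. 318.] [ 0.4732 -0.3158  0.02  ]
side 0.58 [215. 229.] [0.3347 0.1134 0.02  ]
```

>>> {"method": "step_arm", "body": {
  "moves": "1 -0.5 8 0 0; 1 -0.5 8 0 0; 1 -0.3 8 0 0; 1 0 7 0 0; 1 0 0 0 0"
}}

```text
time: 23.85
position: [0.5471, 0.1363, 0.0697]
tool_rot: [-0.041, 0.999, 0.0, 0.004]
ft_force: [7.2, -0.7, 3.9]
grip_width: 0.0139
finger_force: 60.0
```

Run:
```python
from h import *
to([.542,.1385,.0696])
for c in('scene','side'):
    snap(c,c+'11')
    for d in ctrl.landmark_of('barrel_1',c)[:6]: print(c,d['conf'],np.round(d['uv']),np.round(onz(c,d['uv'],.015),4))
```

```text
t 23.85 pos [0.5471 0.1363 0.0697] yaw_y 4.66 w 0.0139 F [ 7.2 -0.7  3.9] ff 60.0
shift mm [4.9 2.6 0. ]
scene 0.66 [323. 317.] [ 0.7907 -0.2601  0.015 ]
scene 0.61 [209. 267.] [ 0.501  -0.3128  0.015 ]
scene 0.59 [283. 178.] [0.3514 0.0938 0.015 ]
scene 0.57 [346. 182.] [0.5257 0.1993 0.015 ]
scene 0.44 [352. 180.] [0.5324 0.2201 0.015 ]
side 0.82 [211. 233.] [0.3238 0.1129 0.015 ]
side 0.8 [387. 316.] [ 0.4842 -0.3149  0.015 ]
side 0.64 [453. 231.] [ 0.7868 -0.2524  0.015 ]
side 0.6 [266. 184.] [0.5313 0.1836 0.015 ]
side 0.57 [259. 176.] [0.5381 0.2246 0.015 ]
```

>>> {"method": "step_arm", "body": {
  "moves": "1 -0.5 2 0 0; 1 0 1.5 0 0; 1 0 0 0 0"
}}

```text
time: 24.35
position: [0.5471, 0.1364, 0.0697]
tool_rot: [-0.039, 0.999, -0.001, 0.003]
ft_force: [5.0, -7.7, 7.4]
grip_width: 0.0138
finger_force: 60.3
```

>>> {"method": "step_arm", "body": {
  "moves": "0 0 -1 0 0; 0 0 0 0 0; 0 0 0 0 0; 0 0 0 -40 0; 0 0 0 -45 0"
}}

```text
time: 24.85
position: [0.5415, 0.138, 0.1521]
tool_rot: [-0.041, 0.999, -0.001, -0.003]
ft_force: [1.0, 0.5, 0.5]
grip_width: 0.0423
finger_force: 0.0
```

>>> {"method": "step_arm", "body": {
  "moves": "0 0 -20 -45 0; 0 0 -45 0 0; 0 0 -45 0 0; 0 0 -45 0 0; 0 0 0 0 0"
}}

```text
time: 25.35
position: [0.5557, -0.0243, 0.1982]
tool_rot: [-0.036, 0.999, -0.002, 0.0]
ft_force: [-0.8, -0.3, -0.7]
grip_width: 0.0426
finger_force: 0.0
```

Run:
```python
from h import *
to([.542,.1385,.0696])
G=np.array([.546,.069]);c_,s_=np.cos(.0803),np.sin(.0803)
for k in range(2):
  for c in('scene','side','wrist'):
    if k and c!='side': continue
    ctrl.camera(c);P=ctrl.camera_params(c)
    for d in ctrl.landmark_of('barrel_1',c)[:6]:
        w=onz(c,d['uv'],.014,P)[:2];e=w-G;print(c,round(d['conf'],2),np.round(d['uv']),w.round(4),'gauge',np.round([c_*e[0]+s_*e[1],-s_*e[0]+c_*e[1]],3))
im=ctrl.camera('wrist');P=ctrl.camera_params('wrist')
# brightness profile along gauge y at x=0 (height ~ .02), barrels bright
for gx in(-.03,.0,.03):
  print([int(im[tuple(proj('wrist',[G[0]+c_*gx-s_*y,G[1]+s_*gx+c_*y,.02],P).round().astype(int)[::-1])].mean()) for y in np.arange(.08,.18,.005)])
```

```text
t 25.35 pos [ 0.5557 -0.0243  0.1982] yaw_y 4.1 w 0.0426 F [-0.8 -0.3 -0.7] ff 0.0
shift mm [  2.  163.9 128. ]
scene 0.83 [322. 317.] [ 0.7881 -0.2606] gauge [ 0.215 -0.348]
scene 0.61 [352. 180.] [0.5311 0.2261] gauge [-0.002  0.158]
scene 0.6 [345. 183.] [0.5243 0.1932] gauge [-0.012  0.126]
scene 0.58 [208. 270.] [ 0.505  -0.3211] gauge [-0.072 -0.386]
scene 0.54 [324. 207.] [0.5537 0.0492] gauge [ 0.006 -0.02 ]
scene 0.49 [282. 175.] [0.3372 0.1071] gauge [-0.205  0.055]
side 0.8 [450. 234.] [ 0.7742 -0.254 ] gauge [ 0.202 -0.34 ]
side 0.73 [212. 230.] [0.3304 0.1213] gauge [-0.211  0.069]
side 0.71 [386. 317.] [ 0.4811 -0.3133] gauge [-0.095 -0.376]
side 0.6 [264. 184.] [0.5295 0.1878] gauge [-0.007  0.12 ]
side 0.46 [259. 180.] [0.5278 0.2109] gauge [-0.007  0.143]
wrist 0.93 [ 88. 115.] [ 0.4946 -0.3099] gauge [-0.082 -0.374]
wrist 0.79 [484. 177.] [0.5365 0.1899] gauge [0.    0.121]
wrist 0.67 [143. 318.] [ 0.7889 -0.2531] gauge [ 0.216 -0.341]
wrist 0.63 [440.   6.] [0.3435 0.1102] gauge [-0.199  0.057]
wrist 0.57 [496. 179.] [0.5361 0.2097] gauge [0.001 0.141]
side 0.85 [386. 317.] [ 0.4812 -0.314 ] gauge [-0.095 -0.377]
side 0.82 [453. 237.] [ 0.7727 -0.2648] gauge [ 0.199 -0.351]
side 0.54 [263. 185.] [0.5253 0.1861] gauge [-0.011  0.118]
side 0.47 [259. 180.] [0.5297 0.2117] gauge [-0.005  0.144]
[86, 117, 176, 187, 107, 107, 152, 235, 253, 255, 123, 232, 255, 255, 82, 107, 104, 250, 255, 38]
[20, 25, 27, 25, 22, 81, 139, 245, 254, 255, 145, 232, 254, 255, 82, 106, 101, 255, 90, 38]
[70, 143, 157, 162, 48, 52, 47, 238, 255, 255, 138, 240, 255, 255, 91, 105, 104, 255, 160, 40]
```

Both straight barrels lie side by side in the gutter at gauge y of about 0.121 and 0.142. The crooked one is in the tray, and the arm is clear.

```bash
python3 -c "
from plant import ctrl
print(ctrl.finish_job())"
```

```text
the job is handed in; nothing more can be done
None
```

I handed in the job: the crooked barrel caught on the bars (push up to 11.6 N) and is now in the pewter tray, and both straight barrels rolled through into the gutter; the hand-in returned no verdict.

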